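Hold a taper feeler gauge snug in a heat sink clamp

TASK

Take the green-handled feeler gauge out of its wooden stand and slide its blade straight down into the gap between the flat face of the clamped heat sink and the sprung plate facing it, until it drags snugly on both and the sprung plate has just begun to give, without ramming it further. Finish still gripping the gauge, holding it upright and square at that depth; leave the small things lying around where they are.

Things in the scene. Friction and masses are not known exactly. Their poses are not given: they have to be found in the camera images.
- gauge: Taper feeler gauge, about 100 g, blade down in the stand. Origin at the collar's lower face, z up, x across blade thickness, y across width. Steel blade 18 mm wide, 80 mm down to the tip, tapering evenly on both sides from 10 mm thick at the origin to 2 mm at the tip. Collar 22 x 34 mm, z 0-4 mm; green handle 16 (x) x 30 (y) mm, z 3-55 mm: take across the 16 mm. Same after a half turn about z.
- gauge_tip (a point): Centre of the blade's lower tip, 80 mm below the gauge's origin; axes as the gauge.
- holder: Fixed wooden stand 60 x 70 x 88 mm, origin at the centre of its underside. A vertical slot 15 mm (x) by 25 mm (y), 85 mm deep, opens in the middle of its top; the gauge hangs in it, its collar resting on the top (z 88 mm).
- jig: Fixed dark steel base plate of the clamp, 134 (x) x 124 (y) x 12 mm. Origin at table height directly under the heat sink's flat face, mid width; x points from the sprung plate toward the heat sink, z up. The gap runs along y. The plate's x reaches from -82 to +52 mm.
- heat_sink: Heat sink standing upright, fixed in the jig: its flat face is the plane x = 0 of the jig, 100 mm wide (y), from z 12 to z 87 mm; fins point to +x of the jig, 35 mm deep. Its own origin is the middle of that flat face.
- sink_edge (a point): Middle of the top edge of the heat sink's flat face (z 87 mm), the rigid side of the gap mouth; axes as the jig.
- jaw: Grey fixed jaw carrying the aluminium sprung plate, on the -x side of the gap. Origin on the jig base's top (z 12 mm), under the sprung plate's working face at rest; axes as the jig. The gap at rest (this face to the heat sink, along x) is 4.5 to 6.5 mm. Its grey upright is 66 mm tall, 30 mm behind the face.
- plate_edge (a point): Middle of the upper edge of the sprung plate's upright working face, level with the heat sink's top edge (z 87 mm); it moves with the plate. The plate is 54 mm wide (y), 8 mm thick; above this edge a lip flares away from the gap by 4 mm over 8 mm of height, as a lead-in.
- press_plate (a joint): How far the sprung plate has been pushed back from the heat sink, m: 0 at rest, 0.008 at most. Spring: 6 N at rest plus 3 N per mm. Pushing the blade down takes roughly 5 to 9 N as the plate begins to give, and 9 to 13 N at 0.0015; snug means above 0.0003 and below 0.003.
- heat_sink_small: Bystander: small aluminium heat sink 40 x 60 x 10 mm lying loose; origin at centre of underside.
- screwdriver_red: Bystander: small red-handled screwdriver, 144 mm long (its x), 17 mm thick, lying loose; origin at centre of underside.
- tape_yellow: Bystander: yellow roll of tape 58 mm across, 19 mm high, lying loose; origin at centre of underside.
Not all that is in view belongs to the job. Leave any purple, red or yellow look-alike of the holder alone.

How it is judged:
By the outcome, as a careful person would: the job done as asked, in the order asked, and still so for the second after the job is handed in, while the arm keeps its last pose, push and grip.
It also fails if it takes over 48 s, if anything falls off the work surface, if the arm or the gripper's body presses on something with over 40 N, if the wrist force passes 120 N, or if a joint passes its speed limit or range.

ROBOT

A 6-joint arm with a two-finger parallel gripper is mounted at the origin on a cart in front of the work surface, level with it; the furniture and walls round the work are solid. World frame = base frame: x ahead of the robot, y to its left, z up, the work surface at z = 0. Lengths are in mm, angles in rad, forces in N, time in s.
With the tool pointing down it reaches from about 225 to 725 mm from the base axis. Payload 3.1 kg.
Tool frame: the origin (TCP) lies on the centre line of the jaws, within the pads' length; the fingertips stand 22 mm ahead of it and the grasp point (between the pads) lies 3 mm ahead of it; x points along the fingers, y is the direction in which the jaws open and shut, and the axes are right-handed (so a half turn about x gives the same grasp; the last joint's range is limited). The gripper opens to 85 mm and grips with 20 to 120 N. Pads are 22 mm wide; open, the fingers measure 114 mm over their backs; the gripper's body (76 mm by 85 mm) begins 54 mm behind the grasp point. The pads swing forward as they close: fully open they stand 13 mm farther back than shut.
Start: joints at [-1.325, 0.048, 0.099, 1.622, 0, 1.443], TCP at [191.691, -488.745, 253.312] pointing down, gripper open.
Joint ranges: [-2.91, 2.91], [-0.99, 1.94], [-1.21, 1.42], [-2.12, 2.29], [-1.49, 1.47], [-3.14, 3.14]. Speed limits (rad/s): [2.79, 2.79, 3.14, 3.14, 3.14, 3.14].

INTERFACE

Orientations are given as [roll, pitch, yaw] about the fixed x, y, z axes, in that order (R = Rz(yaw) Ry(pitch) Rx(roll)).
In Python, from bench import env, grab_frame, order, spotter gives the robot as it stands.
- The arm moves only by the tool play_rows, never from a script. Its argument "targets" is one flat list of numbers, 7 for each row, row after row: the shift along the tool's x, y, z in m, then the turn, a rotation vector about the tool's x, y, z in degrees, then the opening, from -1 (shut) to 1 (fully open), so that 0 is half open. In form: [tx, ty, tz, wx, wy, wz, jaw, tx, ty, tz, wx, wy, wz, jaw, ...]. A call has 1 to 5 rows; each row shifts and turns the commanded pose from where the row before left it, along the tool's axes as they then stand; what a row does not reach is not made up. A row lasts 1/8 s, in which the tool goes at most 62.5 mm and 10.7 degrees, less where a joint would pass 70% of its speed; a pose out of reach is approached as far as the arm can. A call with a gripper value outside its range is refused whole. The fingers move at their own pace and stop on an object; "squeeze" is the grip in N (left out, the last holds). Time passes only in rows, so rows that do not move let the fingers close. It gives the time, the measured TCP pose, the force and the opening at its end, in the units of the state.
- env.sense(): the state, without advancing time (a new reading comes with each control period).
- grab_frame(name): name is "side" or "top"; returns a dict with "pixels" (400x640x3 uint8, red, green, blue), "mtx" (3x3 intrinsics, pixels), "D" ([k1, k2, p1, p2, k3] as OpenCV has them; the pictures are not rectified), "extrinsics" (4x4, takes a point from camera to world coordinates). Camera axes: x right, y down, z forward; pixel columns grow to the right and rows downward; lengths in mm; the calibration is good to about 2 mm. A picture is of the moment at which its call begins. There is no depth.
- order.close_job(): hands the job in, once; it reports no verdict.
Trained networks look in a picture, given as the dict that the camera call returned (one of the last four; its "shot" number tells which), for a name from the list of things; names that differ only in an ending like _2 or _b are one class to them, and where a whole thing is asked for, a point or a joint stands for the part that bears it (a point fixed in the world has none). Each returns a list of dicts, best first, with "confidence" (0 to 1); they miss things now and then, are a little off and sometimes report something else, mostly with a low value. They report only what shows in the picture. A call takes as long as a camera call. They do not tell look-alikes from the thing itself.
- spotter.look_for(picture, name): "bbox" ([centre column, centre row, width, height] in pixels, round what is visible of it).
- spotter.silhouettes(picture, name): "mask" (400x640 bool, what is visible of it) and "bbox" ([centre column, centre row, width, height] in pixels, round what is visible of it).
- spotter.landmark_of(picture, name): "at" ([column, row] in pixels: a listed point, or the origin of a listed thing).
The state is a dict: "time_s": time; "joints": joint angles; "dq": joint speeds; "joint_efforts": joint torques, N m; "tool_pos": TCP position; "tcp_rot": TCP orientation; "wrist_force": force on the tool from outside, world axes, zero at the start; "moment": the same for the moment, N m; "width": finger opening in mm.
Only numpy, scipy, OpenCV 4.12 (cv2) and the standard library are available. Lean on these libraries where they do the work, as an engineer would, in place of code of your own. Each camera call takes 0.05 s, during which the arm holds its last target.

## Working session

There is one attempt and no reset: what is moved stays moved. The work goes in short steps, Python scripts to look and compute and a tool call to move; the robot and the scene stay as the last step left them, time stands still between calls to the robot, and variables do not carry over. Pictures are saved under pics/ and viewed, and the job is handed in when it is done.

Besides the shell and the picture viewer there is one more tool, called after "Emit:" by a JSON object that holds its "api" and its "payload", one argument or row to a line. play_rows: Moves the arm, as the interface text tells. Its arguments: {"type":"object","properties":{"targets":{"type":"array"},"squeeze":{"type":"number"}},"required":["targets"]}

```bash
ls; mkdir -p pics; python3 - <<'E'
from bench import env, grab_frame, spotter
import cv2
print(env.sense())
for n in ("side","top"):
    p=grab_frame(n)
    cv2.imwrite(f"pics/{n}0.png",p["pixels"][:,:,::-1])
    print(n,p["mtx"].tolist(),p["D"],p["extrinsics"].tolist())
    for k in ["gauge","holder","jig","heat_sink","sink_edge","jaw","plate_edge","gauge_tip"]:
        print(k,[(([round(float(v),1) for v in d["at"]]),round(d["confidence"],2)) for d in spotter.landmark_of(p,k)])
E
```

```text
pics
{'time_s': 0.0, 'joints': array([-1.32479886e+00,  4.87429455e-02,  9.75690769e-02,  1.62200239e+00,
       -1.08899498e-05,  1.44297913e+00]), 'dq': array([ 0.0006979 ,  0.00220941,  0.00032739, -0.00037324, -0.00055842,
       -0.00087794]), 'joint_efforts': array([-8.21276785e-05, -3.38784850e+01,  3.20012391e+01,  2.03152554e-02,
       -1.14727259e-04,  3.66979791e-06]), 'tool_pos': array([ 191.55079222, -488.19576276,  252.10674889]), 'tcp_rot': array([-1.69403782,  1.56841637,  1.82136951]), 'wrist_force': array([-0.29916983, -0.20384837,  0.00517068]), 'moment': array([0.04013165, 0.01940865, 0.01118345]), 'width': 85.45047641981316}
side [[361.8107807361222, 0.0, 318.12016557288985], [0.0, 361.8107807361222, 202.63050459770037], [0.0, 0.0, 1.0]] [-0.06812106  0.          0.          0.          0.        ] [[0.8787035607680472, -0.20007185663232605, 0.4334181635294591, 106.60708258150727], [-0.47721815417403735, -0.39089706817663816, 0.7870592832929635, -869.3951127713736], [0.01195347733003727, -0.8984268107501039, -0.43896056782485326, 515.5691408893921], [0.0, 0.0, 0
[... 536 characters left out ...]
7405787  0.          0.          0.          0.        ] [[-0.005017482717076272, -0.9928508751014045, 0.11925587900627518, 375.77851661347955], [-0.9999866009519403, 0.004829748635422214, -0.0018631813394610183, -101.67583167968819], [0.0012738853044598466, -0.11926362957119045, -0.9928618050251188, 1236.550692580059], [0.0, 0.0, 0.0, 1.0]]
gauge [([345.6, 195.0], 0.47)]
holder [([441.8, 188.2], 0.92), ([347.3, 163.9], 0.7), ([447.1, 256.3], 0.68), ([342.4, 200.9], 0.59)]
jig [([230.2, 192.8], 0.78), ([288.9, 212.8], 0.2)]
heat_sink [([226.8, 195.8], 0.74)]
sink_edge [([223.0, 193.9], 0.56), ([343.1, 199.1], 0.3)]
jaw [([229.8, 198.9], 0.75)]
plate_edge [([220.4, 193.7], 0.74)]
gauge_tip []
```

View pics/side0.png

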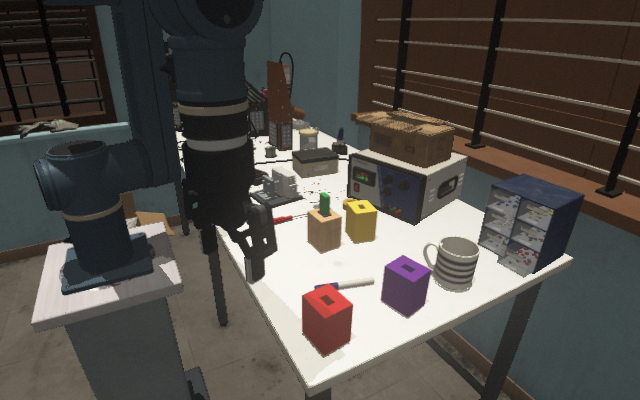

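View pics/top0.png

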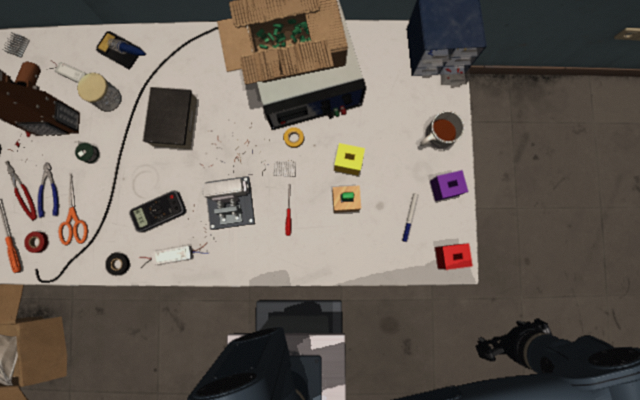

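```bash
cat > h.py <<'E'
import numpy as np, cv2
from bench import env, grab_frame, spotter
def project(p,pts):
    E=np.linalg.inv(p["extrinsics"]); 
    return cv2.projectPoints(np.atleast_2d(np.float64(pts)),cv2.Rodrigues(E[:3,:3])[0],E[:3,3],np.array(p["mtx"]),np.array(p["D"]))[0][:,0]
def onplane(p,uv,z):
    n=cv2.undistortPoints(np.float64(uv).reshape(-1,1,2),np.array(p["mtx"]),np.array(p["D"]))[:,0]
    d=np.c_[n,np.ones(len(n))]@p["extrinsics"][:3,:3].T; c=p["extrinsics"][:3,3]
    return c+d*((z-c[2])/d[:,2])[:,None]
def crop(p,name,x0,y0,w,h,s):
    im=p["pixels"][y0:y0+h,x0:x0+w,::-1]
    cv2.imwrite(name,cv2.resize(im,None,fx=s,fy=s,interpolation=cv2.INTER_CUBIC))
E
python3 - <<'E'
from h import *
t=grab_frame("top"); s=grab_frame("side")
crop(t,"pics/tj.png",195,165,75,75,8)
crop(t,"pics/th.png",320,175,60,50,10)
crop(s,"pics/sj.png",245,155,110,100,6)
print(onplane(t,[[345.6,195]],88), onplane(t,[[342.4,200.9]],0),onplane(t,[[223,193.9],[220.4,193.7]],87),onplane(t,[[230.2,192.8]],0))
print(onplane(s,[[324.1,212.9]],88), onplane(s,[[325,240]],0),onplane(s,[[281.2,173.7],[275.6,173.4]],87),onplane(s,[[276.9,199.4]],0))
E
```

```text
[[ 517.70245163 -161.34923981   88.        ]] [[ 512.10188331 -156.84621385    0.        ]] [[522.26494194 156.69202232  87.        ]
 [522.82298405 163.50560945  87.        ]] [[536.34520463 156.06873218   0.        ]]
[[ 513.91272839 -162.02950733   88.        ]] [[ 523.11836489 -154.05873178    0.        ]] [[525.17401288 139.71071841  87.        ]
 [510.13011887 150.3188132   87.        ]] [[506.14938763 138.34370616   0.        ]]
```

View pics/tj.png

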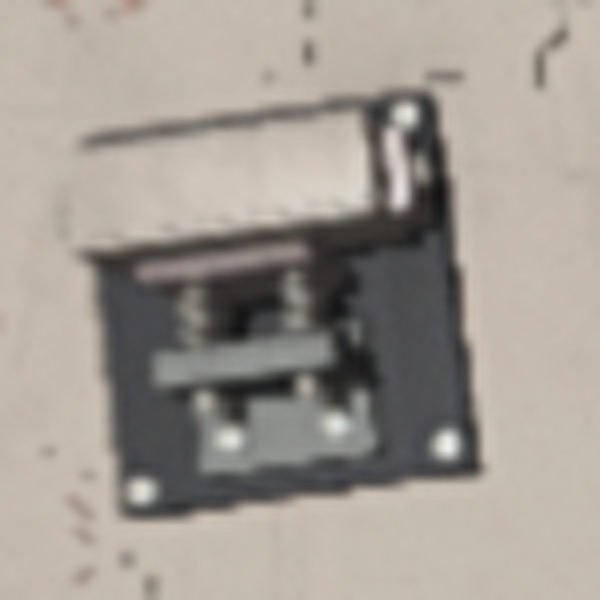

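View pics/th.png

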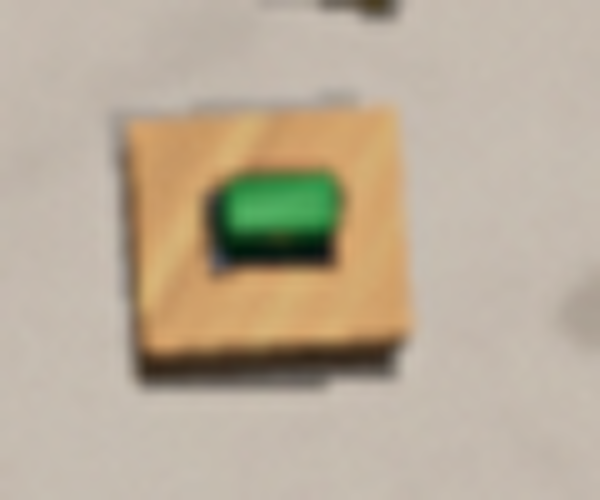

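View pics/sj.png

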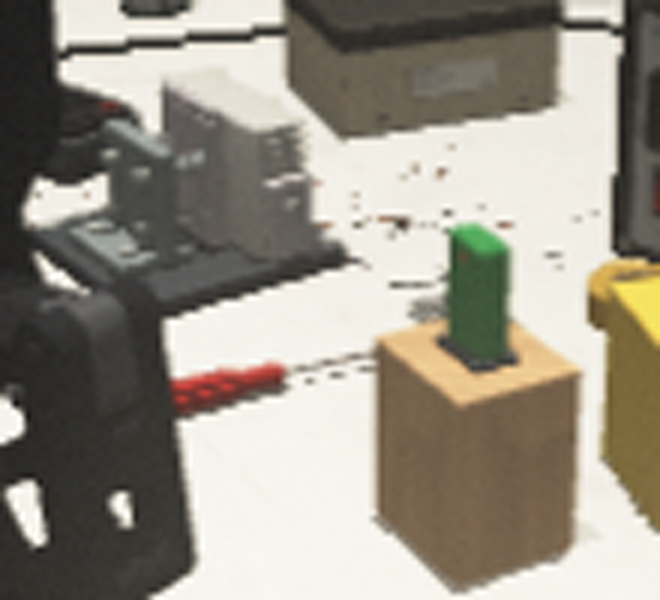

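```bash
cat > fit.py <<'E'
from h import *
from scipy.optimize import least_squares
def px(l,x0,y0,s): return (np.array(l,float)+.5)/s-.5+[x0,y0]
def fit(p,obj,uv,x0):
    def f(q):
        c,s=np.cos(q[2]),np.sin(q[2]); o=np.array(obj,float)
        w=np.c_[q[0]+c*o[:,0]-s*o[:,1],q[1]+s*o[:,0]+c*o[:,1],o[:,2]]
        return (project(p,w)-uv).ravel()
    r=least_squares(f,x0,x_scale=[1,1,.01]); return r.x,r.fun.reshape(-1,2)
if __name__=="__main__":
    t=grab_frame("top"); s=grab_frame("side")
    np.set_printoptions(precision=2,suppress=True)
    # stand top corners: img TL=+x+y, TR=+x-y, BR=-x-y, BL=-x+y
    o=[[30,35,88],[30,-35,88],[-30,-35,88],[-30,35,88]]
    q,r=fit(t,o,px([[128,124],[394,106],[410,333],[146,350]],320,175,10),[515,-160,.06]); print("stand",q[:2],np.degrees(q[2]),r.tolist())
    o=[[-82,62,12],[-82,-62,12],[52,-62,12]]
    q,r=fit(t,o,px([[122,515],[480,470],[437,95]],195,165,8),[525,160,.1]); print("base",q[:2],np.degrees(q[2]),r.tolist())
    o=[[0,50,87],[0,-50,87],[35,-50,87],[35,50,87]]
    q,r=fit(t,o,px([[75,250],[370,212],[366,103],[82,140]],195,165,8),[525,160,.1]); print("sink",q[:2],np.degrees(q[2]),r.tolist())
    # side: stand top corners left, front, right
    R=env.sense(); 
    from scipy.spatial.transform import Rotation as Ro
    print(Ro.from_euler("xyz",R["tcp_rot"]).as_matrix())
    # overlays
    for p,nm,box,sc in ((t,"tov",(195,160,190,75),4),(s,"sov",(245,155,110,100),6)):
        im=cv2.resize(p["pixels"][box[1]:box[1]+box[3],box[0]:box[0]+box[2],::-1],None,fx=sc,fy=sc,interpolation=cv2.INTER_CUBIC)
        def poly(pts,col):
            u=((project(p,pts)-[box[0],box[1]]+.5)*sc-.5)
            cv2.polylines(im,[np.int32(np.round(u))],True,col,1)
        def W(q,o):
            c,s_=np.cos(q[2]),np.sin(q[2]); o=np.array(o,float); return np.c_[q[0]+c*o[:,0]-s_*o[:,1],q[1]+s_*o[:,0]+c*o[:,1],o[:,2]]
        import sys
        qs=eval(sys.argv[1]) if len(sys.argv)>1 else [514,-160,.065]; qj=eval(sys.argv[2]) if len(sys.argv)>2 else q
        poly(W(qs,[[30,35,88],[30,-35,88],[-30,-35,88],[-30,35,88]]),(255,0,0))
        poly(W(qs,[[8,15,143],[8,-15,143],[-8,-15,143],[-8,15,143]]),(0,0,255))
        poly(W(qj,[[0,50,87],[0,-50,87],[35,-50,87],[35,50,87]]),(255,0,0))
        poly(W(qj,[[-82,62,12],[-82,-62,12],[52,-62,12],[52,62,12]]),(0,0,255))
        cv2.imwrite(f"pics/{nm}{len(sys.argv)}.png",im)
E
python3 fit.py
```

```text
stand [ 511.61 -163.63] 3.5679627035900547 [[-0.1643724734209968, -0.18758261403283427], [0.16180106235395897, -0.17570569672574265], [0.3467668596685485, 0.11621021898565687], [-0.3430255117968386, 0.23893276048468692]]
base [523.15 156.44] 6.854425752701723 [[-0.07958469941718249, 0.27902857129856784], [-0.09163434724774788, 0.37410250664424893], [0.17095029112925886, -0.670190587441823]]
sink [524.08 156.7 ] 6.254467846272744 [[0.05705089692270349, -0.43049053288885375], [1.2750029222763146, -0.03544524858159548], [0.5494398834754293, 0.35712633854888054], [-1.89972786160817, 0.09151916912162505]]
[[-0.    0.37 -0.93]
 [ 0.   -0.93 -0.37]
 [-1.   -0.    0.  ]]
```

View pics/tov1.png

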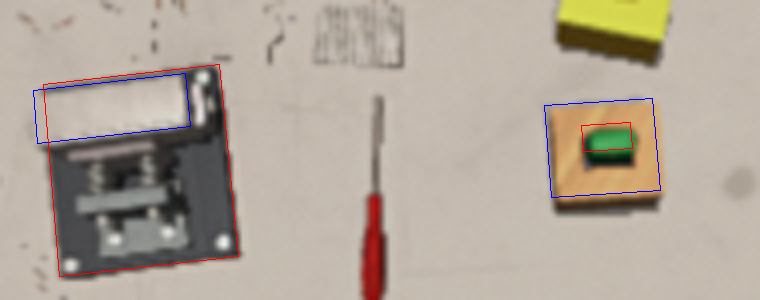

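View pics/sov1.png

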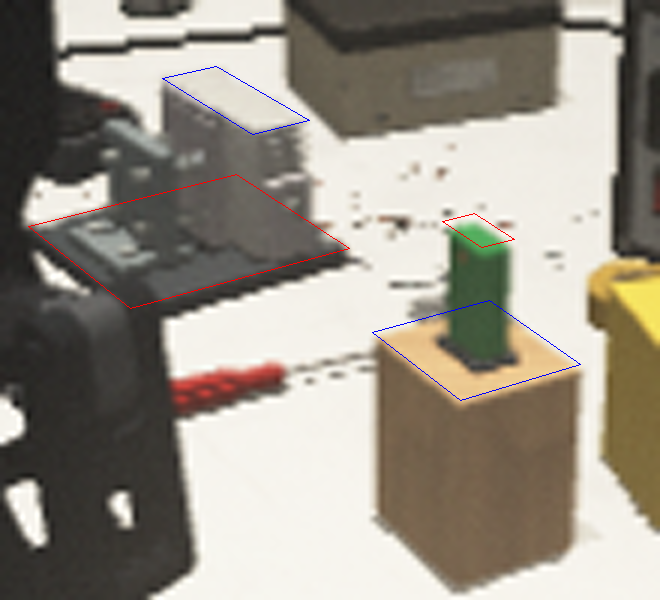

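```bash
cat > go.py <<'E'
import sys
from h import *
from scipy.spatial.transform import Rotation as Ro
# usage go.py x y z yaw_of_tool_y_deg
np.set_printoptions(precision=2,suppress=True)
a=list(map(float,sys.argv[1:5])); s=env.sense()
R=Ro.from_euler("xyz",s["tcp_rot"])
yw=np.radians(a[3]); y=np.array([np.cos(yw),np.sin(yw),0]); x=np.array([0,0,-1.]); T=Ro.from_matrix(np.c_[x,y,np.cross(x,y)])
print("pos",s["tool_pos"],"t",s["time_s"],"F",s["wrist_force"],"M",s["moment"],"w",s["width"])
print("R\n",R.as_matrix()); print("j",s["joints"])
print("d tool axes mm",R.inv().apply(np.array(a[:3])-s["tool_pos"]),"in target axes",T.inv().apply(np.array(a[:3])-s["tool_pos"]),"rotvec tool deg",np.degrees((R.inv()*T).as_rotvec()))
E
python3 go.py 511.6 -163.6 220 3.6
python3 - <<'E'
from h import *
t=grab_frame("top"); s=grab_frame("side")
print(onplane(t,[[347.75,194.85]],143))
for p in (t,s):
  for m in spotter.silhouettes(p,"gauge")[:2]: print(m["bbox"],m["confidence"])
# handle top centre in side crop ~ (482,238)/6
print(onplane(s,[[245+482/6-.4,155+238/6-.4]],143))
E
```

```text
pos [ 191.69 -488.74  253.31] t 1.1 F [ 0.12 -0.1   0.12] M [0.   0.01 0.01] w 85.39265729143857
R
 [[-0.    0.37 -0.93]
 [ 0.   -0.93 -0.37]
 [-1.   -0.    0.  ]]
j [-1.32  0.05  0.1   1.62 -0.    1.44]
d tool axes mm [  33.3  -185.87 -416.55] in target axes [  33.31  339.7  -304.41] rotvec tool deg [-72.18   0.     0.  ]
[[ 511.25265464 -163.79012049  143.        ]]
[345.2, 196.6, 15.2, 9.5] 0.63
[324.3, 204.2, 11.6, 26.3] 0.57
[[ 511.823676  -167.7762367  143.       ]]
```

Emit:
{"api": "play_rows", "payload": {
  "targets": [0,-0.0186,-0.0417,0,0,0,0.3,0,-0.0186,-0.0417,0,0,0,0.3,0,-0.0186,-0.0417,0,0,0,0.3,0,-0.0186,-0.0417,0,0,0,0.3,0,-0.0186,-0.0417,0,0,0,0.3],
  "squeeze": 40
}}

```text
time_s: 1.92
tool_pos: [352.8, -325.0, 253.5]
tcp_rot: [1.938, 1.57, -0.83]
wrist_force: [0.6, 0.0, 0.8]
width: 55.5
```

Emit:
{"api": "play_rows", "payload": {
  "targets": [0,-0.0186,-0.0417,0,0,0,0.3,0,-0.0186,-0.0417,0,0,0,0.3,0,-0.0186,-0.0417,0,0,0,0.3,0,-0.0186,-0.0417,0,0,0,0.3,0,-0.0186,-0.0417,0,0,0,0.3]
}}

```text
time_s: 2.55
tool_pos: [513.0, -162.2, 253.4]
tcp_rot: [1.985, 1.57, -0.783]
wrist_force: [0.0, 0.4, -0.3]
width: 55.5
```

Emit:
{"api": "play_rows", "payload": {
  "targets": [0,0,0,-9,0,0,0.3,0,0,0,-9,0,0,0.3,0,0,0,-9,0,0,0.3,0,0,0,-9,0,0,0.3,0,0,0,-9,0,0,0.3]
}}

```text
time_s: 3.18
tool_pos: [512.0, -163.3, 253.3]
tcp_rot: [-1.846, 1.571, 2.46]
wrist_force: [-0.4, -0.1, 0.4]
width: 55.6
```

Emit:
{"api": "play_rows", "payload": {
  "targets": [0,0,0,-9,0,0,0.3,0,0,0,-9,0,0,0.3,0,0,0,-9,0,0,0.3,0,0,0,0,0,0,0.3]
}}

```text
time_s: 3.68
tool_pos: [512.0, -163.3, 253.3]
tcp_rot: [-1.597, 1.571, -3.11]
wrist_force: [-0.2, -0.5, 0.3]
width: 55.3
```

```bash
python3 go.py 511.6 -164.3 123 3.6; python3 - <<'E'
from h import *
t=grab_frame("top"); s=grab_frame("side")
crop(t,"pics/t2.png",310,150,80,80,7)
crop(s,"pics/s2.png",245,115,130,125,5)
E
```

```text
pos [ 511.97 -163.33  253.29] t 3.675 F [-0.25 -0.5   0.33] M [ 0.03  0.04 -0.01] w 55.31108423726191
R
 [[-0.    1.    0.06]
 [-0.    0.06 -1.  ]
 [-1.   -0.   -0.  ]]
j [-0.43  0.08  0.13  1.62 -0.    1.08]
d tool axes mm [130.29  -0.41   0.95] in target axes [130.29  -0.43   0.95] rotvec tool deg [-0.29 -0.    0.  ]
```

View pics/s2.png

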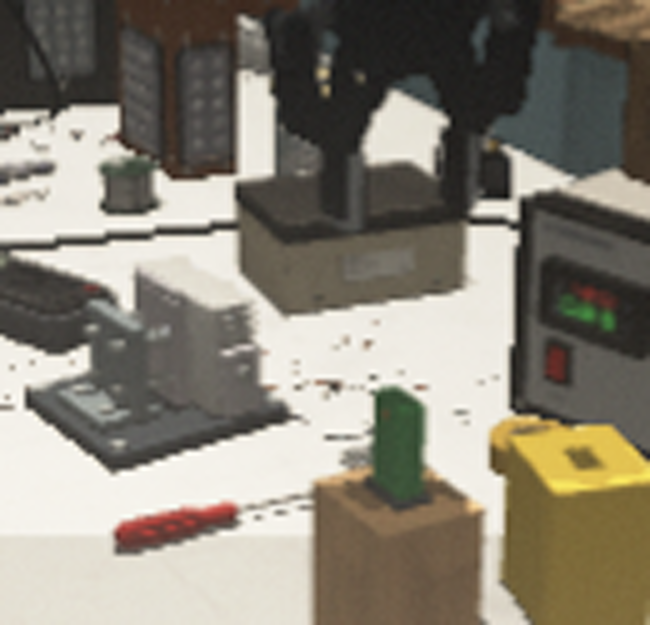

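View pics/t2.png

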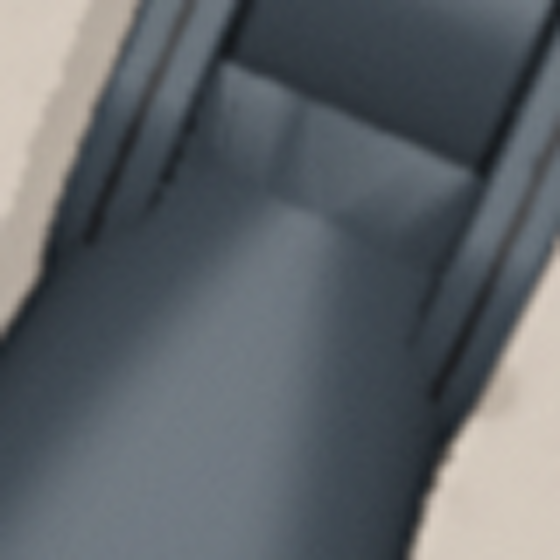

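Emit:
{"api": "play_rows", "payload": {
  "targets": [0.026,0,0.001,0,0,0,0.3,0.026,0,0,0,0,0,0.3,0.026,0,0,0,0,0,0.3,0.015,0,0,0,0,0,0.3,0,0,0,0,0,0,0.3]
}}

```text
time_s: 4.4
tool_pos: [511.2, -163.9, 159.0]
tcp_rot: [-2.055, 1.568, 2.716]
wrist_force: [-0.9, 0.1, 0.3]
width: 55.6
```

```bash
python3 go.py 511.6 -164.3 123 3.6; python3 - <<'E'
from h import *
s=grab_frame("side")
crop(s,"pics/s3.png",275,135,100,100,6)
print(project(s,[[511.6,-164.3,143],[511.6,-164.3,92]]))
E
```

```text
pos [ 511.22 -163.94  159.01] t 4.4 F [-0.86  0.14  0.31] M [ 0.02 -0.02 -0.03] w 55.57131977652937
R
 [[-0.    1.    0.06]
 [ 0.    0.06 -1.  ]
 [-1.   -0.   -0.  ]]
j [-0.44  0.08 -0.05  1.44 -0.    1.08]
d tool axes mm [36.01  0.45  0.43] in target axes [36.01  0.36  0.39] rotvec tool deg [-0.22 -0.07  0.14]
[[324.16236615 193.7595688 ]
 [323.77407097 212.065352  ]]
```

View pics/s3.png

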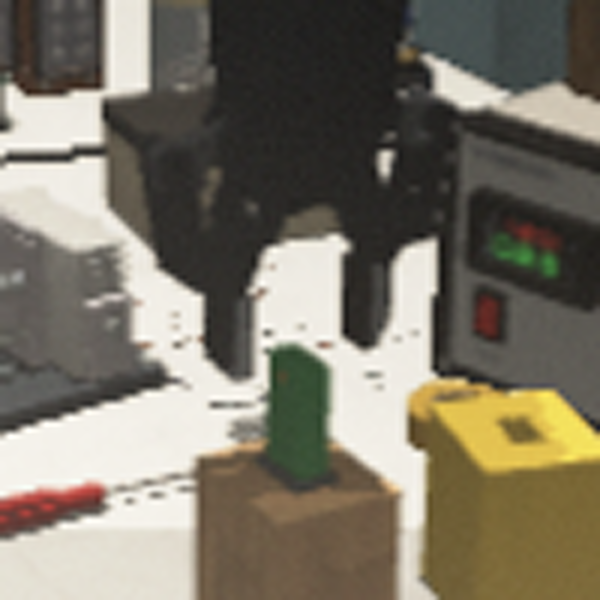

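Emit:
{"api": "play_rows", "payload": {
  "targets": [0.015,0,0,0,0,0,0.3,0.015,0,0,0,0,0,0.3,0.006,0,0,0,0,0,0.3,0,0,0,0,0,0,-0.3,0,0,0,0,0,0,-1],
  "squeeze": 60
}}

```text
time_s: 5.08
tool_pos: [512.3, -164.4, 124.7]
tcp_rot: [1.032, 1.57, -0.479]
wrist_force: [0.1, 0.0, -0.4]
width: 19.8
```

Emit:
{"api": "play_rows", "payload": {
  "targets": [0,0,0,0,0,0,-1,0,0,0,0,0,0,-1,0,0,0,0,0,0,-1,0,0,0,0,0,0,-1]
}}

```text
time_s: 5.58
tool_pos: [512.4, -164.5, 124.9]
tcp_rot: [1.064, 1.57, -0.447]
wrist_force: [0.0, -1.0, 1.3]
width: 15.2
```

```bash
python3 go.py 511.6 -164.3 123 3.6; python3 - <<'E'
from h import *
s=grab_frame("side")
crop(s,"pics/s4.png",275,135,100,100,6)
E
```

```text
pos [ 512.4  -164.49  124.87] t 5.575 F [ 0.04 -0.96  1.26] M [-0.04 -0.06 -0.02] w 15.208699567645748
R
 [[ 0.    1.    0.06]
 [-0.    0.06 -1.  ]
 [-1.    0.    0.  ]]
j [-0.44  0.09 -0.11  1.37 -0.    1.08]
d tool axes mm [ 1.87 -0.78 -0.24] in target axes [ 1.87 -0.78 -0.24] rotvec tool deg [-0.19  0.03 -0.06]
```

View pics/s4.png

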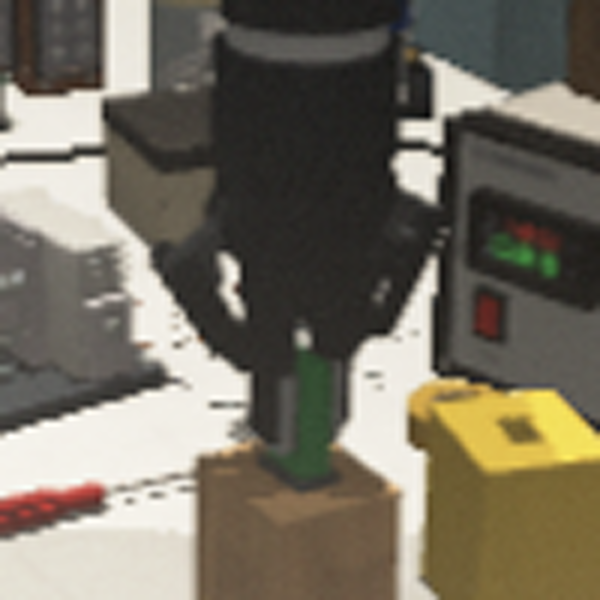

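Emit:
{"api": "play_rows", "payload": {
  "targets": [-0.005,0,0,0,0,0,-1,-0.02,0,0,0,0,0,-1,-0.03,0,0,0,0,0,-1,-0.03,0,0,0,0,0,-1,-0.03,0,0,0,0,0,-1]
}}

```text
time_s: 6.25
tool_pos: [511.6, -164.1, 239.8]
tcp_rot: [-2.06, 1.57, 2.712]
wrist_force: [1.2, -0.6, -0.9]
width: 15.5
```

```bash
python3 go.py 519.7 156.1 240 6.6; python3 - <<'E'
from h import *
s=grab_frame("side")
crop(s,"pics/s5.png",275,115,100,100,6)
E
```

```text
pos [ 511.65 -164.12  239.84] t 6.25 F [ 1.19 -0.62 -0.86] M [-0.05 -0.01  0.02] w 15.544549808214517
R
 [[-0.    1.    0.06]
 [ 0.    0.06 -1.  ]
 [-1.   -0.   -0.  ]]
j [-0.44  0.08  0.1   1.6  -0.    1.08]
d tool axes mm [  -0.01   27.13 -319.17] in target axes [  -0.16   44.81 -317.17] rotvec tool deg [-3.18 -0.03  0.06]
```

View pics/s5.png

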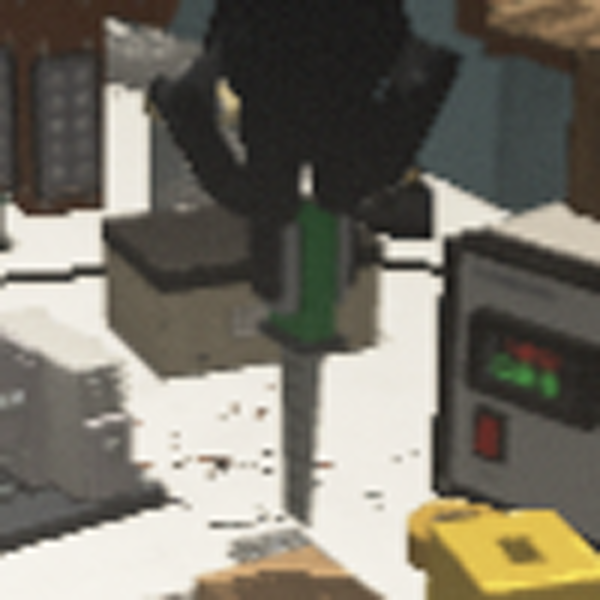

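Emit:
{"api": "play_rows", "payload": {
  "targets": [0,0.0027,-0.02,0,0,0,-1,0,0.0027,-0.036,0,0,0,-1,0,0.0027,-0.036,0,0,0,-1,0,0.0027,-0.036,0,0,0,-1,0,0.0027,-0.036,0,0,0,-1]
}}

```text
time_s: 6.92
tool_pos: [514.3, 2.7, 237.0]
tcp_rot: [-1.928, 1.567, 2.845]
wrist_force: [-0.3, -0.4, -0.7]
width: 15.3
```

Emit:
{"api": "play_rows", "payload": {
  "targets": [0,0.0027,-0.036,0,0,0,-1,0,0.0027,-0.036,0,0,0,-1,0,0.0027,-0.036,0,0,0,-1,0,0.0027,-0.032,0,0,0,-1,0,0.0027,-0.015,-3.2,0,0,-1]
}}

```text
time_s: 7.55
tool_pos: [518.4, 158.0, 237.3]
tcp_rot: [-1.624, 1.567, -3.073]
wrist_force: [0.6, 0.3, -0.8]
width: 15.7
```

Emit:
{"api": "play_rows", "payload": {
  "targets": [0,0,0,0,0,0,-1,0,0,0,0,0,0,-1]
}}

```text
time_s: 7.8
tool_pos: [519.7, 155.0, 238.8]
tcp_rot: [-0.99, 1.57, -2.446]
wrist_force: [-0.4, 0.7, -1.1]
width: 15.0
```

```bash
python3 go.py 519.7 156.1 240 6.6; python3 - <<'E'
from h import *
s=grab_frame("side");t=grab_frame("top")
crop(s,"pics/s6.png",225,95,120,115,6)
crop(t,"pics/t6.png",185,155,100,90,7)
for nm in ("gauge_tip","sink_edge","plate_edge","gauge","jig"):
  print(nm,[(d["at"],round(d["confidence"],2)) for d in spotter.landmark_of(s,nm)])
P=env.sense()["tool_pos"]; print("tip pred",project(s,[P-[0,0,116.9],P-[0,0,36.9],[523.7,156.6,87],[523.7,156.6,0]]))
E
```

```text
pos [519.75 154.98 238.81] t 7.8 F [-0.38  0.71 -1.11] M [-0.06  0.03  0.02] w 14.987194813138094
R
 [[-0.    0.99  0.11]
 [-0.    0.11 -0.99]
 [-1.   -0.    0.  ]]
j [ 0.17  0.09  0.12  1.6  -0.    1.62]
d tool axes mm [-1.19  0.08 -1.12] in target axes [-1.19  0.08 -1.12] rotvec tool deg [-0.02  0.04  0.06]
gauge_tip [([277.7, 164.4], 0.71), ([281.3, 172.2], 0.23)]
sink_edge [([281.4, 171.4], 0.87)]
plate_edge [([276.4, 172.0], 0.58)]
gauge [([277.9, 137.4], 0.66)]
jig [([278.0, 197.5], 0.61)]
tip pred [[277.49180411 162.04059447]
 [276.58662726 137.74486283]
 [278.72912525 172.07821995]
 [279.63886917 196.28888265]]
```

View pics/s6.png

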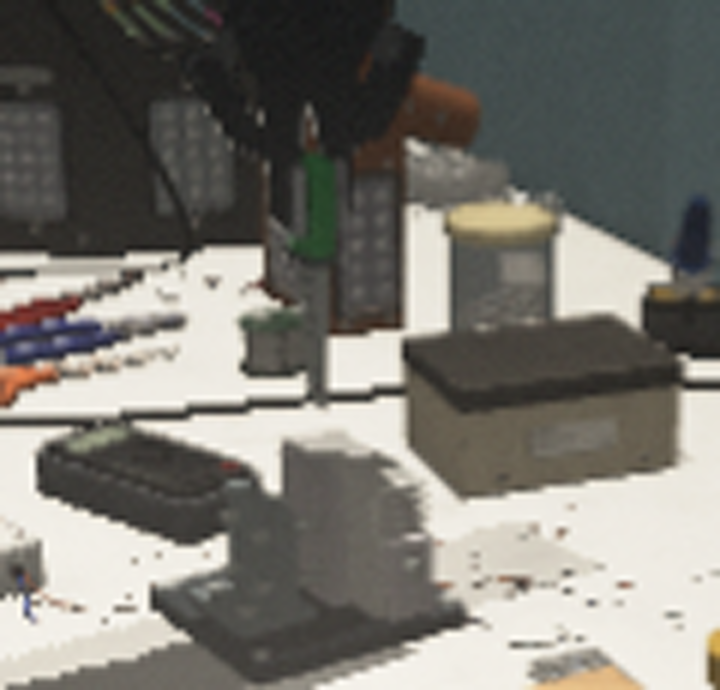

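View pics/t6.png

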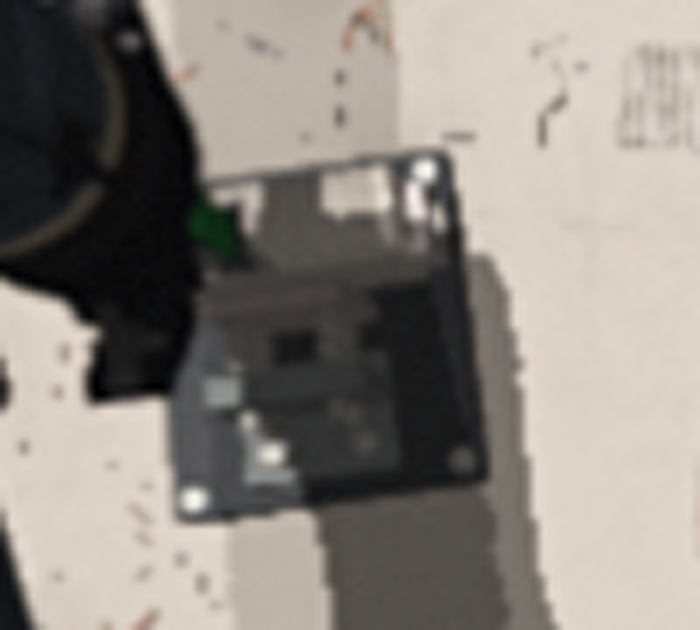

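```bash
cat > ov.py <<'E'
from h import *
import sys
def run(n,q,g=5.5):
    s=grab_frame("side");t=grab_frame("top"); P=env.sense()["tool_pos"]
    c,sn=np.cos(q[2]),np.sin(q[2])
    def W(o,b=None):
        o=np.array(o,float); b=q if b is None else b; return np.c_[b[0]+c*o[:,0]-sn*o[:,1],b[1]+sn*o[:,0]+c*o[:,1],o[:,2]]
    zt=P[2]-116.9
    for p,nm,box,sc in ((s,"s",(250,125,65,75),10),(t,"t",(195,165,80,75),9)):
        im=cv2.resize(p["pixels"][box[1]:box[1]+box[3],box[0]:box[0]+box[2],::-1],None,fx=sc,fy=sc,interpolation=cv2.INTER_CUBIC)
        def poly(pts,col):
            u=((project(p,pts)-[box[0],box[1]]+.5)*sc-.5); cv2.polylines(im,[np.int32(np.round(u))],True,col,1,cv2.LINE_AA)
        poly(W([[0,50,87],[0,-50,87],[35,-50,87],[35,50,87]]),(255,0,0))
        poly(W([[0,50,87],[0,-50,87],[0,-50,12],[0,50,12]]),(255,0,0))
        poly(W([[-82,62,12],[-82,-62,12],[52,-62,12],[52,62,12]]),(0,0,255))
        poly(W([[-g,27,87],[-g,-27,87],[-g-8,-27,87],[-g-8,27,87]]),(0,200,200))
        poly(W([[-5,9,zt+80],[-1,9,zt],[1,9,zt],[5,9,zt+80]],P),(0,255,0))
        poly(W([[-5,-9,zt+80],[-1,-9,zt],[1,-9,zt],[5,-9,zt+80]],P),(0,255,0))
        poly(W([[8,15,zt+83],[8,-15,zt+83],[-8,-15,zt+83],[-8,15,zt+83]],P),(255,0,255))
        cv2.imwrite(f"pics/ov{nm}{n}.png",im)
run(sys.argv[1],eval(sys.argv[2]))
E
python3 ov.py 1 "[523.7,156.6,.115]"
```

```text
(no output)
```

View pics/ovs1.png

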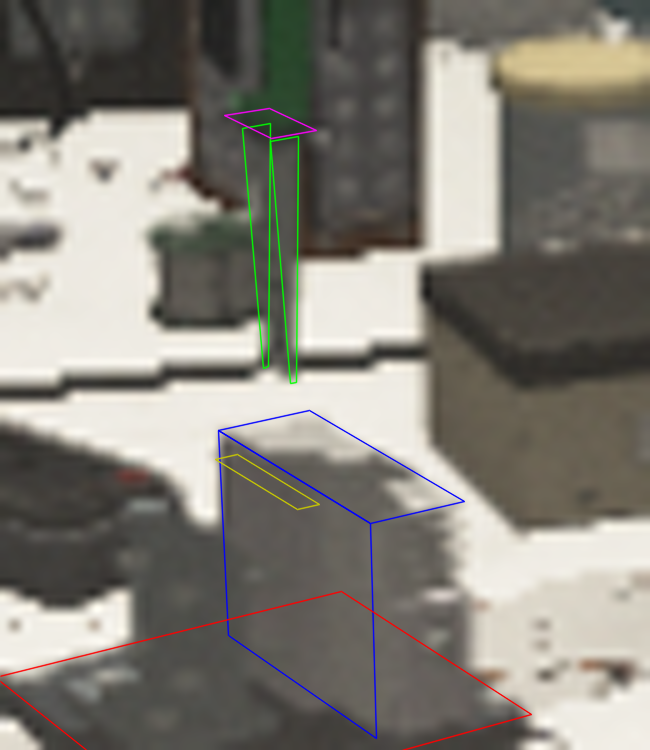

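View pics/ovt1.png

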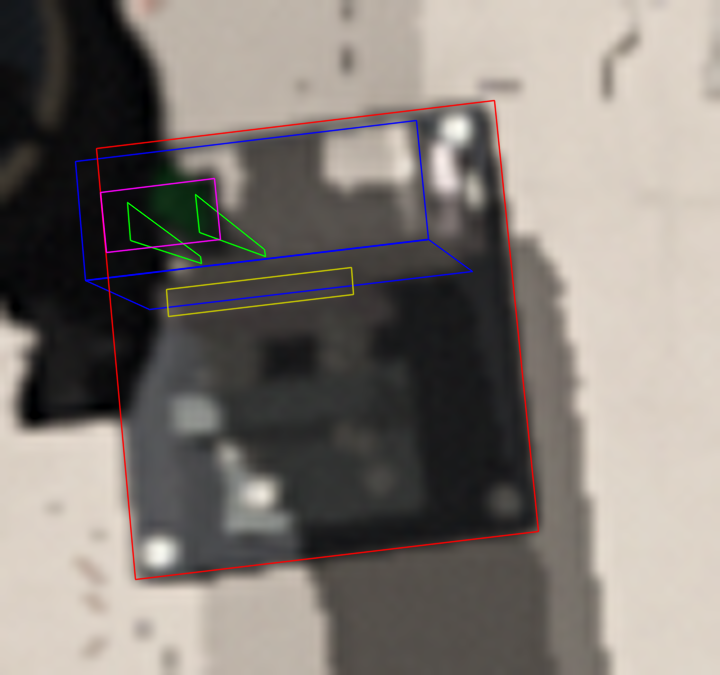

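```bash
python3 - <<'E'
from h import *
s=grab_frame("side")
crop(s,"pics/s7.png",246,160,64,52,12)
E
```

```text
(no output)
```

View pics/s7.png

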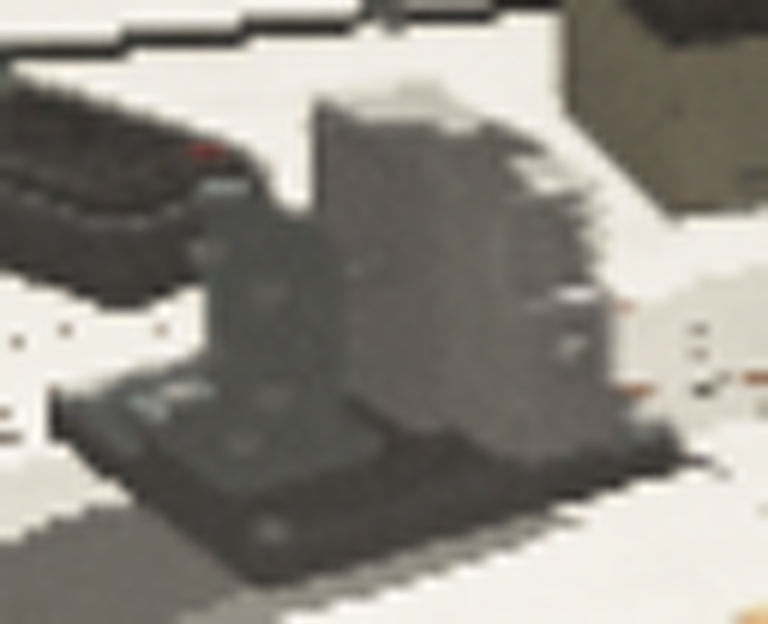

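```bash
python3 - <<'E'
from fit import *
np.set_printoptions(precision=2,suppress=True)
s=grab_frame("side")
o=[[-82,62,12],[-82,-62,12],[-82,-62,0],[52,-62,12],[0,50,87]]
uv=px([[52,393],[252,562],[258,590],[683,437],[315,100]],246,160,12)
q,r=fit(s,o,uv,[523,156,.11]); print(q[:2],np.degrees(q[2])); print(r)
print(((project(s,[[0,0,0]])*0)))
c,sn=np.cos(.115),np.sin(.115)
o=np.array(o,float);w=np.c_[523.7+c*o[:,0]-sn*o[:,1],156.6+sn*o[:,0]+c*o[:,1],o[:,2]]
print("resid for top pose",project(s,w)-uv)
E
```

```text
[524.95 156.37] 6.274173186104803
[[-0.38 -0.13]
 [ 0.07 -0.43]
 [-0.23  0.68]
 [ 0.52 -0.03]
 [ 0.03 -0.35]]
[[0. 0.]]
resid for top pose [[-0.8  -0.01]
 [-0.17 -0.35]
 [-0.47  0.76]
 [ 0.19 -0.04]
 [-0.41 -0.3 ]]
```

Emit:
{"api": "play_rows", "payload": {
  "targets": [0.01,0,0,0,0,0,-1,0.01,0,0,0,0,0,-1,0.008,0,0,0,0,0,-1,0,0,0,0,0,0,-1,0,0,0,0,0,0,-1]
}}

```text
time_s: 8.98
tool_pos: [520.0, 155.8, 211.4]
tcp_rot: [2.112, 1.571, 0.657]
wrist_force: [0.1, 0.1, -0.0]
width: 15.2
```

```bash
python3 go.py 519.7 156.1 207 6.5; python3 ov.py 2 "[524.4,156.5,.112]"
```

```text
pos [519.98 155.76 211.35] t 8.975 F [ 0.12  0.05 -0.04] M [0.03 0.01 0.05] w 15.231934963908031
R
 [[ 0.    0.99  0.12]
 [ 0.    0.12 -0.99]
 [-1.    0.   -0.  ]]
j [0.17 0.09 0.06 1.54 0.   1.62]
d tool axes mm [ 4.35 -0.24 -0.37] in target axes [ 4.35 -0.24 -0.37] rotvec tool deg [ 0.12 -0.   -0.  ]
```

View pics/ovs2.png

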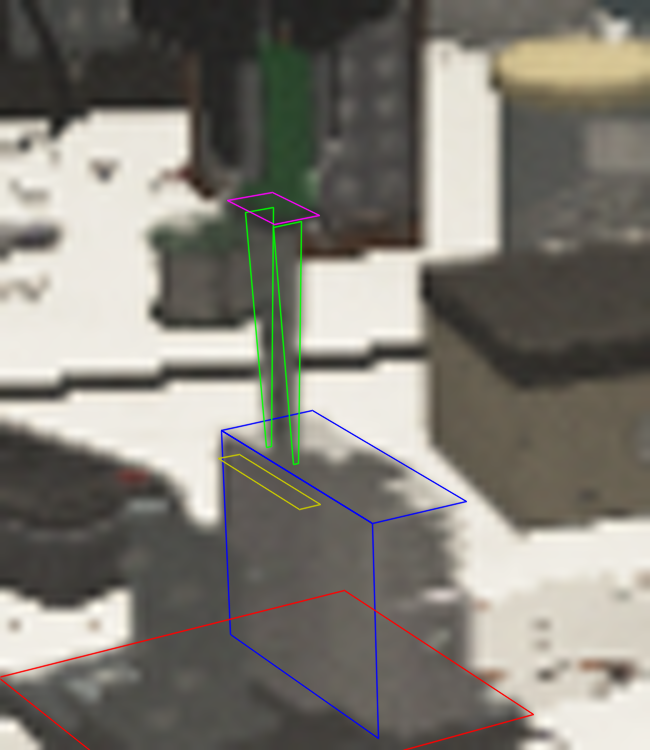

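View pics/ovt2.png

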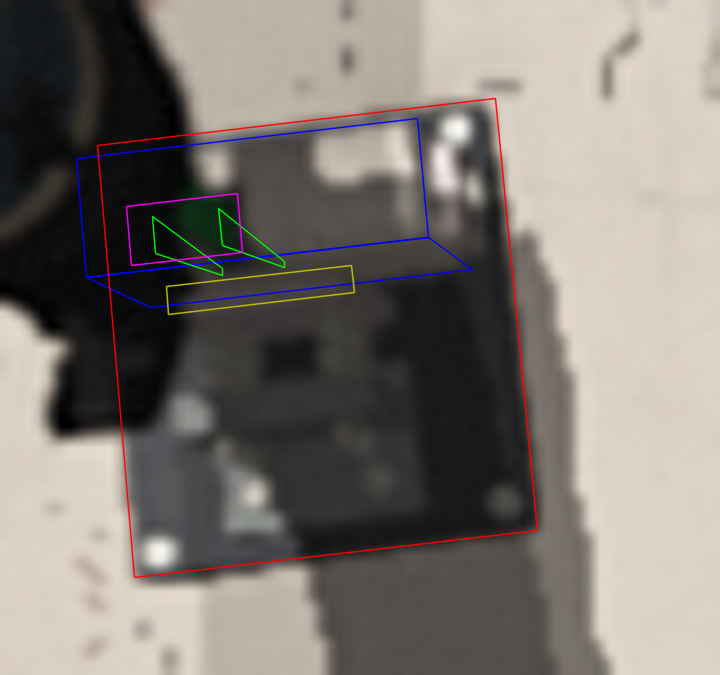

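Emit:
{"api": "play_rows", "payload": {
  "targets": [0.004,0,0,0,0,0,-1,0.004,0,0,0,0,0,-1,0.004,0,0,0,0,0,-1,0,0,0,0,0,0,-1]
}}

```text
time_s: 9.57
tool_pos: [520.1, 155.7, 198.9]
tcp_rot: [0.478, 1.571, -0.977]
wrist_force: [1.1, -0.4, -1.5]
width: 15.0
```

```bash
python3 go.py 519.7 156.1 199 6.5
```

```text
pos [520.09 155.69 198.86] t 9.575 F [ 1.12 -0.36 -1.46] M [ 0.1  -0.27 -0.01] w 15.038862079466163
R
 [[ 0.    0.99  0.12]
 [-0.    0.12 -0.99]
 [-1.    0.    0.  ]]
j [ 0.17  0.09  0.03  1.52 -0.    1.62]
d tool axes mm [-0.14 -0.34 -0.45] in target axes [-0.14 -0.34 -0.45] rotvec tool deg [ 0.11  0.   -0.  ]
```

Emit:
{"api": "play_rows", "payload": {
  "targets": [0.003,0,0,0,0,0,-1,0.003,0,0,0,0,0,-1,0,0,0,0,0,0,-1]
}}

```text
time_s: 9.95
tool_pos: [520.2, 155.8, 193.1]
tcp_rot: [1.559, 1.57, 0.103]
wrist_force: [1.7, 0.1, -1.5]
width: 15.3
```

```bash
python3 go.py 519.7 156.1 199 6.5|head -1; sleep 0; python3 - <<'E'
from h import *
grab_frame("side"); s=env.sense(); print(s["wrist_force"],s["moment"])
E
```

```text
pos [520.2  155.76 193.11] t 9.95 F [ 1.72  0.08 -1.49] M [ 0.08 -0.41 -0.02] w 15.314285275308679
[ 1.61206878  0.55273222 -2.31693184] [ 0.02795323 -0.50646096 -0.01164269]
```

Emit:
{"api": "play_rows", "payload": {
  "targets": [0,0.001,0,0,0,0,-1,0,0,0,0,0,0,-1]
}}

```text
time_s: 10.25
tool_pos: [520.6, 155.8, 193.2]
tcp_rot: [-1.562, 1.57, -3.017]
wrist_force: [-0.5, -0.1, -1.4]
width: 15.3
```

```bash
cat > f.py <<'E'
from h import *
f=[];m=[]
for i in range(4):
    grab_frame("side"); s=env.sense(); f.append(s["wrist_force"]); m.append(s["moment"])
np.set_printoptions(precision=2,suppress=True)
print("t",s["time_s"],s["tool_pos"],"F",np.mean(f,0),"M",np.mean(m,0),"w",s["width"],"tip z",s["tool_pos"][2]-116.9)
E
python3 f.py
```

```text
t 10.45 [520.77 155.82 193.28] F [ 0.09  0.45 -0.73] M [0.   0.01 0.01] w 15.098106758322599 tip z 76.3832892009147
```

Emit:
{"api": "play_rows", "payload": {
  "targets": [0,0.0008,0,0,0,0,-1,0.004,0,0,0,0,0,-1,0.004,0,0,0,0,0,-1,0,0,0,0,0,0,-1]
}}

```text
time_s: 10.95
tool_pos: [521.3, 155.8, 184.5]
tcp_rot: [-1.509, 1.569, -2.965]
wrist_force: [0.5, 0.4, -0.6]
width: 15.5
```

```bash
python3 f.py
```

```text
t 11.15 [521.81 155.95 185.4 ] F [-0.17 -0.04 -0.71] M [-0.02 -0.   -0.02] w 15.24796008747118 tip z 68.49973381077967
```

Emit:
{"api": "play_rows", "payload": {
  "targets": [0.004,0,0,0,0,0,-1,0.003,0,0,0,0,0,-1,0,0,0,0,0,0,-1]
}}

```text
time_s: 11.52
tool_pos: [521.6, 155.9, 177.7]
tcp_rot: [-1.553, 1.57, -3.008]
wrist_force: [-0.1, -0.7, -0.6]
width: 15.4
```

```bash
python3 f.py
```

```text
t 11.725 [521.69 155.92 178.27] F [-0.72 -0.19 -1.  ] M [-0.01  0.08 -0.02] w 14.792617778692573 tip z 61.37371481591305
```

Emit:
{"api": "play_rows", "payload": {
  "targets": [0.003,-0.0003,0,0,0,0,-1,0.002,0,0,0,0,0,-1,0,0,0,0,0,0,-1]
}}

```text
time_s: 12.1
tool_pos: [521.4, 155.9, 173.0]
tcp_rot: [-1.787, 1.571, 3.041]
wrist_force: [0.4, 0.4, -1.0]
width: 15.5
```

```bash
python3 f.py
```

```text
t 12.3 [521.45 155.9  173.06] F [-0.54  0.1  -1.91] M [0.04 0.03 0.03] w 15.493374146251396 tip z 56.16235688311011
```

Emit:
{"api": "play_rows", "payload": {
  "targets": [0.003,0,0,0,0,0,-1,0.002,0,0,0,0,0,-1,0,0,0,0,0,0,-1]
}}

```text
time_s: 12.68
tool_pos: [521.4, 155.9, 169.6]
tcp_rot: [1.531, 1.57, 0.076]
wrist_force: [-2.3, -0.1, 5.0]
width: 15.7
```

```bash
python3 f.py
```

```text
t 12.875 [521.48 155.9  169.55] F [-2.42 -0.5   5.51] M [-0.14  0.79  0.07] w 15.354714693942995 tip z 52.6463265199792
```

Emit:
{"api": "play_rows", "payload": {
  "targets": [0,-0.0006,0,0,0,0,-1,0.002,0,0,0,0,0,-1,0,0,0,0,0,0,-1]
}}

```text
time_s: 13.25
tool_pos: [521.3, 155.9, 168.1]
tcp_rot: [1.57, 1.569, 0.115]
wrist_force: [-2.6, -0.3, 7.4]
width: 15.4
```

```bash
python3 f.py
```

```text
t 13.45 [521.29 155.89 168.16] F [-2.32 -0.68  7.38] M [-0.15  0.8   0.06] w 15.238102520306613 tip z 51.25679186836666
```

Emit:
{"api": "play_rows", "payload": {
  "targets": [0,-0.0007,0,0,0,0,-1,0.002,0,0,0,0,0,-1,0.002,-0.0002,0,0,0,0,-1,0,0,0,0,0,0,-1]
}}

```text
time_s: 13.95
tool_pos: [521.0, 155.9, 164.7]
tcp_rot: [1.596, 1.567, 0.141]
wrist_force: [-2.9, 0.4, 9.2]
width: 15.4
```

```bash
python3 f.py;  python3 ov.py 3 "[524.2,156.5,.112]"
```

```text
t 14.15 [520.97 155.88 164.7 ] F [-2.13 -0.58  7.87] M [-0.13  0.66  0.09] w 15.423201275064724 tip z 47.8006827703141
```

View pics/ovs3.png

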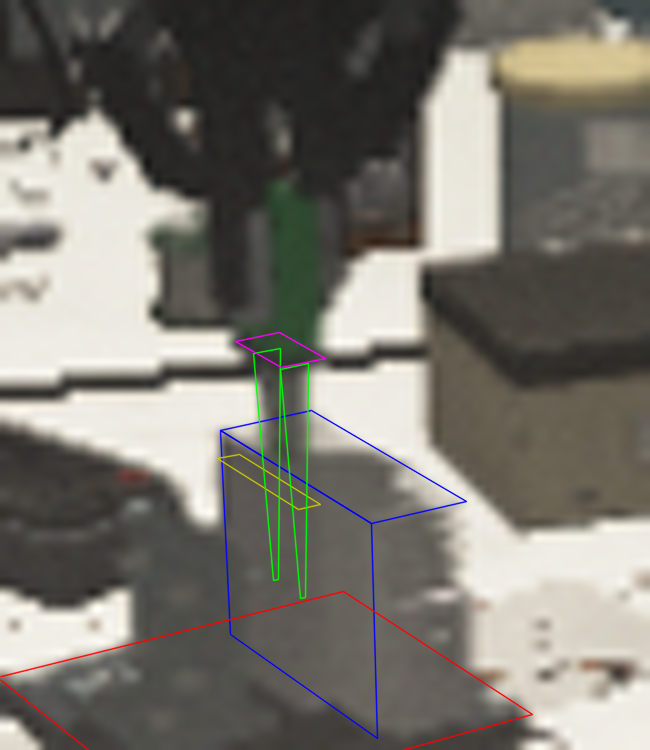

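Emit:
{"api": "play_rows", "payload": {
  "targets": [0.002,-0.0005,0,0,0,0,-1,0.002,0,0,0,0,0,-1,0.001,0,0,0,0,0,-1,0,0,0,0,0,0,-1]
}}

```text
time_s: 14.75
tool_pos: [520.7, 155.9, 160.5]
tcp_rot: [1.606, 1.566, 0.151]
wrist_force: [-3.0, -0.3, 11.2]
width: 15.5
```

```bash
python3 f.py;python3 go.py 521 156 160 6.5
```

```text
t 14.95 [520.71 155.89 160.47] F [-2.71 -0.48 10.77] M [-0.15  0.78  0.11] w 15.344130783413428 tip z 43.56829122778814
pos [520.71 155.89 160.47] t 14.95 F [-3.6  -0.91 11.34] M [-0.14  0.78  0.07] w 15.344130783413428
R
 [[ 0.    0.99  0.12]
 [ 0.    0.12 -0.99]
 [-1.    0.   -0.  ]]
j [ 0.17  0.09 -0.04  1.44 -0.    1.62]
d tool axes mm [ 0.47  0.3  -0.07] in target axes [ 0.47  0.3  -0.08] rotvec tool deg [ 0.13 -0.01 -0.27]
```

```bash
python3 ov.py 4 "[524.2,156.5,.112]"; python3 - <<'E'
from h import *
s=grab_frame("side"); crop(s,"pics/s8.png",246,130,64,82,9)
E
```

```text
(no output)
```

View pics/s8.png

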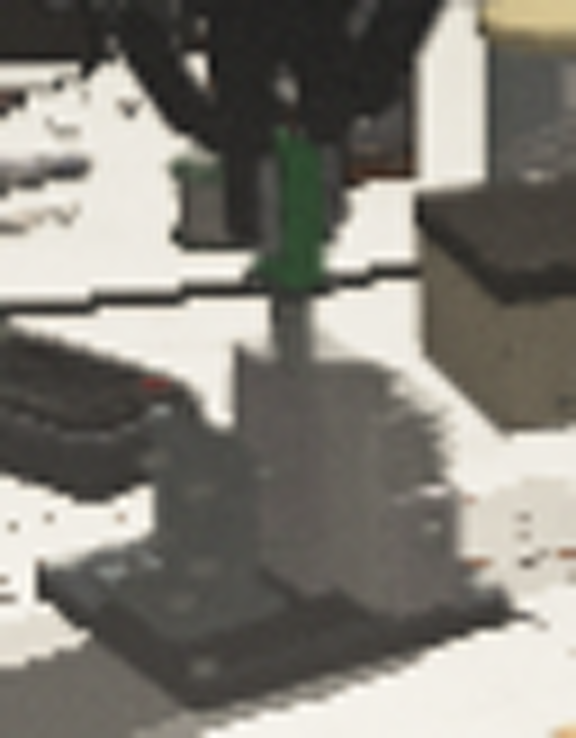

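View pics/ovs4.png

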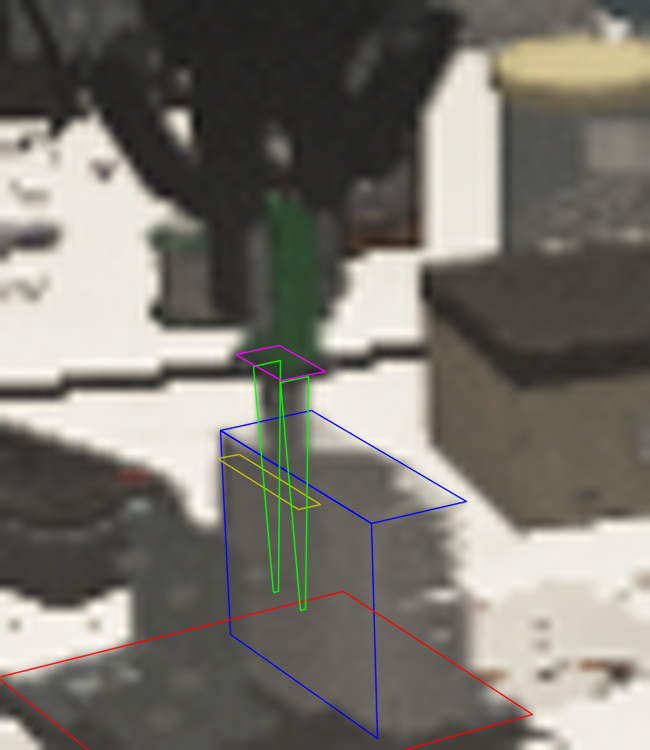

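```bash
python3 f.py; python3 -c "
from bench import order; print(order.close_job())"
```

```text
t 15.3 [520.7  155.84 160.47] F [-3.12 -0.92 11.23] M [-0.14  0.76  0.08] w 15.073553258546877 tip z 43.56976987223899
the job is handed in; nothing more can be done
None
```

The job is handed in at about 15 s. I took the green-handled gauge out of the wooden stand, carried it to the clamp and slid its blade straight down into the gap. It is still gripped at 60 N and held at that depth.

**Last checks**
- **Depth:** the tip is at about z 43.6 mm, so the blade is about 43 mm into the gap and 6.3 mm thick at the mouth. Contact on both sides began at about 5.3–5.5 mm.
- **Plate give:** that puts the sprung plate about 0.9 mm back, within the 0.3–3 mm asked. This is worked out from depth and force, because the pictures are too coarse to show it.
- **Push:** about 11 N upward on the wrist, or about 12 N with the gauge's weight. That is inside the 9–13 N band for 1.5 mm of give, so the force points to slightly more give than the depth does.
- **Upright and slip:** the tool is within 0.3° of upright and 0.2° of my estimate of the jig's yaw. The side picture shows the collar where the arm's position says it should be (to about 1.5 mm), so I see no slip in the grip.

**What did not settle:** a sideways force of about 3 N from the heat sink side remained. I moved the tool 2 mm in all toward the sprung plate to relieve it, but the tool followed only about 0.8 mm and the force stayed.

I saw no contact with the small loose things, but I took no final picture to check where they lie.

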